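# Nest the casting pans

### The job

Put the three steel casting pans away as one nest. First set the medium pan fully home and level inside the large one that is bolted to the bench, its handle dropped into the notch of the collar; then set the small pan fully home and level inside the medium one, its handle turned so that there is room for a hand between it and the other two handles. Do not force or drop the pans, and leave the other things on the bench where they are.

Things in the scene. Friction and masses are not known exactly. Their poses are not given: they have to be found in the camera images.
- big_floor (a point): Centre of the inner floor (top face, 12 mm above the bench) of the large open steel pan, bolted to the bench. Inner radius 55 mm at the floor, 60 mm at the rim. z up; x points away from this pan's own handle, which points to -x. The medium pan's home: its underside on this floor, its axis on this axis.
- big: The large pan (origin on its axis at bench height, axes as big_floor). A dark steel collar lies on its rim: radii 60 to 70 mm, 44 to 56 mm above the bench, with one notch 15 mm wide cut right through its height. The notch lies anywhere within 0.4 rad either side of the pan's +x; its angle is not given: look or feel for it. The collar is too stiff to turn by hand.
- big_handle (a point): Middle of the grip of the large pan's cranked handle, 123 mm from the pan's axis; the grip's top is 82 mm above the bench. Same axes as big_floor. No other handle can lie over it with its pan home.
- medium_mid (a point): Medium loose steel pan, about 0.16 kg: point on its axis half-way up, 24 mm above its underside. Height 48 mm, outer radius 44 mm at the bottom and 56 mm at the rim, wall 3 mm, floor 4 mm thick. z up, its handle points along +x.
- medium: The same medium pan; origin at the centre of its underside. Handle: level shank 10 mm wide from wall to 84 mm off the axis, 36 to 44 mm above the underside; a riser; then a straight level grip, 80 to 170 mm off the axis, 10 mm wide, 54 to 66 mm up. Home: shank in the collar's notch, 8 mm below the collar top; with the shank on top of the collar the pan stands 8 mm too high.
- medium_grip (a point): Middle of the medium pan's grip, 125 mm out along the pan's +x, 60 mm above its underside; pinch it across its 10 mm width (the pan's y), from above. Same axes as medium_mid.
- small_mid (a point): Small, deeper loose steel pan, about 0.16 kg: point on its axis half-way up, 28 mm above its underside. Height 56 mm, outer radius 34 mm at the bottom and 44 mm at the rim, wall 3 mm, floor 4 mm. z up, its handle points along +x.
- small: The same small pan; origin at the centre of its underside. Handle: level shank 10 mm wide from wall to 96 mm off the axis, 48 to 56 mm above the underside; a riser; then a straight level grip, 92 to 180 mm off the axis, 10 mm wide, 66 to 78 mm up. Home: underside on the medium pan's floor, shank over the lower rims; over another pan's grip it cannot go home.
- small_grip (a point): Middle of the small pan's grip, 138 mm out along the pan's +x, 72 mm above its underside; pinch it across its 10 mm width (the pan's y), from above. Same axes as small_mid.
- wrench: Bystander: open-ended wrench lying on the bench, under 25 mm high.
- branch: Bystander: bent brass branch, 180 mm long, 14 mm high, lying on the bench.
- offcut: Bystander: dark steel offcut, 50 x 30 x 20 mm.
- hammer: Bystander: hammer lying at the side.
- brush: Bystander: brush lying at the side.
- flux: Bystander: closed jar, 70 mm wide, 110 mm high, at the far side.
- ingot: Bystander: round copper slug, 44 mm wide, 18 mm high.
Things that resemble listed ones, but are neither listed nor needed, are in the scene too. What is shaped like the big but turquoise is not meant.

How it is judged:
By the outcome, as a careful person would: the job done as asked, in the order asked, and still so for the second after the job is handed in, with the robot touching nothing.
It also fails if it takes over 61 s, if anything falls off the work surface, if the arm or the gripper's body presses on something with over 40 N, if the wrist force passes 120 N, or if a joint passes its speed limit or range.

### The arm

A 6-joint arm with a two-finger parallel gripper is mounted at the origin on the work surface. World frame = base frame: x ahead of the robot, y to its left, z up, the work surface at z = 0. Lengths are in m, angles in rad, forces in N, time in s.
With the tool pointing down it reaches from about 0.4 to 0.825 m from the base axis. Payload 7 kg.
Tool frame: the origin (TCP) lies at the very end of the fingers, on their centre line; the grasp point (between the pads) lies 19 mm behind it; z points along the fingers, y is the line along which they close (so a half turn about z gives the same grasp; the last joint's range is limited). The gripper opens to 88 mm and grips with 3 to 60 N. Pads are 19 mm wide; open, the fingers measure 130 mm over their backs; the gripper's body (78 mm by 193 mm) begins 47 mm behind the grasp point.
Start: joints at [1.434, 0.359, 0.012, 0, -1.224, -0.288], TCP at [0.278, 0.615, 0.227] pointing down, gripper open.
Joint ranges: [-3.07, 3.07], [-1.43, 2.12], [-1.02, 1.25], [-3.03, 1.67], [-3.05, -0], [-3.03, 3.03]. Speed limits (rad/s): [2.39, 2.39, 3.01, 3.14, 3.14, 3.14].

### API

Orientations are given as [roll, pitch, yaw] about the fixed x, y, z axes, in that order (R = Rz(yaw) Ry(pitch) Rx(roll)).
In Python, from station import arm, vision gives the robot as it stands. The module is installed in compiled form; this text tells all that it offers.
- The arm moves only by the tool jog_arm, never from a script. Its argument "steps" is a list that holds one entry, the list of rows, each a list of 7 numbers: the closure in counts, from 0 (fully open) to 255 (shut), then the shift along the tool's x, y, z scaled (see below), then the turn, a rotation vector about the tool's x, y, z scaled (see below). In form: [[[grip, dx, dy, dz, rx, ry, rz], ...]]. A call has 1 to 8 rows; each row is the pose to reach, as a shift and turn from the pose commanded when the call began, along the tool's axes at that moment; what a row does not reach only later rows make up. The controller multiplies each number of a shift by 250 mm and each number of a turn by 45 degrees. A row lasts 1/10 s, in which the tool goes at most 50 mm and 8.59 degrees, less where a joint would pass 70% of its speed; a pose out of reach is approached as far as the arm can. A call with a number of a shift or a turn outside -1 to 1 is refused whole. A call with a gripper value outside its range is refused whole. The fingers move at their own pace and stop on an object; "newtons" is the grip in N (left out, the last holds). Time passes only in rows, so rows that repeat a pose let the fingers close. It gives the time, the measured TCP pose, the force, the opening and the grip force at its end, in the units of the state.
- arm.get_state(): the state, without advancing time (a new reading comes with each control period).
- vision.grab_frame(name): name is "scene" or "top" or "wrist"; returns a dict with "color" (400x640x3 uint8, red, green, blue), "vfov" (degrees; the focal length in pixels is half the picture's height over the tangent of half this angle, whatever the lens; pixels are square), "cx", "cy" (the principal point, pixels), "extrinsics" (4x4, takes a point from world to camera coordinates). Camera axes: x right, y down, z forward; pixel columns grow to the right and rows downward; lengths in m; the calibration is good to about 2 mm. The wrist camera is an equidistant fisheye: a pixel r from the principal point sees the ray r / f radians off the axis. A picture is of the moment at which its call begins. There is no depth.
- arm.job_done(): hands the job in; it is judged then, once.
The state is a dict: "t": time; "q": joint angles; "qd": joint speeds; "joint_efforts": joint torques, N m; "eef_pos": TCP position; "ee_rot": TCP orientation; "force": force on the tool from outside, world axes, zero at the start; "moment": the same for the moment, N m; "width": finger opening in m; "gripper_force": force on a finger pad.
Only numpy, scipy, OpenCV 4.12 (cv2) and the standard library are available. Lean on these libraries where they do the work, as an engineer would, in place of code of your own. Each camera call takes 0.05 s, during which the arm holds its last target. There are 200 camera calls.

## Working session

There is one attempt and no reset: what is moved stays moved. The work goes in short steps, Python scripts to look and compute and a tool call to move; the robot and the scene stay as the last step left them, time stands still between calls to the robot, and variables do not carry over. Pictures are saved under pics/ and viewed, at most 12 in all, crops included, and the job is handed in when it is done.

Besides the shell and the picture viewer there is one more tool, called after ">>>" as name(argument=value, ...), one argument or row to a line, values as JSON. jog_arm: Moves the arm, as the interface text tells. Its arguments: {"type":"object","properties":{"steps":{"type":"array","items":{"type":"array","items":{"type":"array","items":{"type":"number"}}}},"newtons":{"type":"number"}},"required":["steps"]}

```bash
mkdir -p pics
cat > h.py <<'E'
import numpy as np, cv2
from scipy.spatial.transform import Rotation as R
from station import arm, vision
def grab(n,fn=None):
    f=vision.grab_frame(n)
    if fn: cv2.imwrite('pics/'+fn,f['color'][:,:,::-1])
    return f
def ray(f,u,v,fish=False):
    fl=200/np.tan(np.radians(f['vfov'])/2); T=np.array(f['extrinsics'])
    x,y=u-f['cx'],v-f['cy']
    if fish:
        r=np.hypot(x,y); th=r/fl; s=np.sin(th)/max(r,1e-9); d=np.array([x*s,y*s,np.cos(th)])
    else: d=np.array([x/fl,y/fl,1])
    return -T[:3,:3].T@T[:3,3], T[:3,:3].T@d
def onz(f,u,v,z,fish=False):
    o,d=ray(f,u,v,fish); return o+d*(z-o[2])/d[2]
def proj(f,p,fish=False):
    fl=200/np.tan(np.radians(f['vfov'])/2); T=np.array(f['extrinsics'])
    c=T[:3,:3]@np.array(p)+T[:3,3]
    if fish:
        r=np.hypot(c[0],c[1]); th=np.arctan2(r,c[2]); return np.array([f['cx']+c[0]/r*th*fl,f['cy']+c[1]/r*th*fl])
    return np.array([f['cx']+c[0]/c[2]*fl,f['cy']+c[1]/c[2]*fl])
E
python3 - <<'E'
from h import *
import pickle
np.set_printoptions(precision=3,suppress=True)
s=arm.get_state();print(s)
for n in ['top','scene']:
    f=grab(n,n+'0.png');pickle.dump(f,open(n+'0.pkl','wb'));T=np.array(f['extrinsics']);print(n,f['vfov'],f['cx'],f['cy'],-T[:3,:3].T@T[:3,3],T)
E
```

```text
{'t': 0.0, 'q': array([ 1.434,  0.359,  0.011, -0.   , -1.224, -0.288]), 'qd': array([ 0.002,  0.001, -0.   , -0.001,  0.001, -0.   ]), 'joint_efforts': array([ -0.001, -58.272,  29.305,   6.997,   0.007,  -0.   ]), 'eef_pos': array([0.278, 0.615, 0.226]), 'ee_rot': array([ 3.14 , -0.   , -0.425]), 'force': array([ 0.394,  0.451, -0.346]), 'moment': array([-0.019,  0.051,  0.058]), 'gripper_force': 0.0, 'width': 0.08748761233448334}
top 51.51151293669411 317.9104857265397 197.2820876470689 [0.39  0.015 1.202] [[ 0.019 -0.999  0.028 -0.026]
 [-0.996 -0.022 -0.085  0.491]
 [ 0.086 -0.026 -0.996  1.165]
 [ 0.     0.     0.     1.   ]]
scene 48.1803893218137 317.33741435210374 203.15190184292732 [ 1.093 -0.655  1.435] [[ 0.705  0.709  0.01  -0.32 ]
 [ 0.595 -0.584 -0.552 -0.241]
 [-0.385  0.395 -0.834  1.877]
 [ 0.     0.     0.     1.   ]]
```

View pics/top0.png

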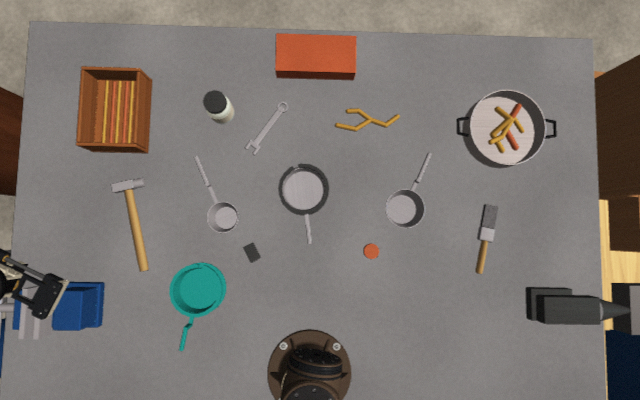

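View pics/scene0.png

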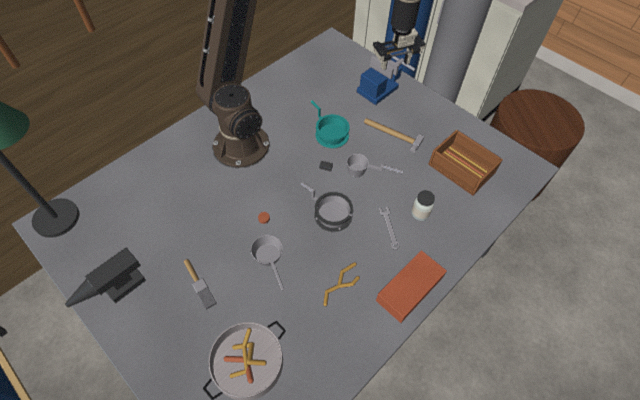

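The top view shows the big pan at (304,189) with its handle toward (308,242), the medium pan at (405,208) with its handle to (429,154), and the small pan at (222,217) with its handle to (198,158). There is a possible notch near (290,168). The scene view agrees.

Run:
```python
from h import *
import pickle
f=pickle.load(open('top0.pkl','rb'));c=f['color']
big=cv2.resize(c[145:255,265:345],None,fx=5,fy=5,interpolation=cv2.INTER_CUBIC)
b2=cv2.resize(c[145:255,380:440],None,fx=5,fy=5,interpolation=cv2.INTER_CUBIC)[:, :]
cv2.imwrite('pics/crop1.png',np.hstack([big,b2])[:,:,::-1])
g=c.max(2).astype(int)
for nm,(u0,v0,u1,v1) in dict(med=(380,145,440,235),small=(185,145,245,240)).items():
    sub=g[v0:v1,u0:u1];print(nm,np.percentile(sub,[5,25,50,75,95]))
    m=(abs(sub-np.median(sub))>18).astype(np.uint8)
    n,l,st,ce=cv2.connectedComponentsWithStats(m);i=1+np.argmax(st[1:,4]);print(st[i],ce[i]+[u0,v0])
    for r in l==i: print(''.join('#' if x else '.' for x in r))
```

```text
med [ 68. 131. 133. 136. 163.]
[   6    8   46   75 1179] [407.11026293 203.79050042]
............................................................
............................................................
............................................................
............................................................
............................................................
............................................................
............................................................
............................................................
...............................................##.#.........
...............................................#.###........
..............................................##.##.........
..............................................#.###.........
.............................................##.###.........
.............................................#.###..........
.............................................#.##...........
............................................##.##...........
......................................
[... 9653 characters left out ...]
#######.###..####............
...............................###############.#............
................................#############...............
...............................#.#########..#...............
..................................##...###..................
............................................................
............................................................
............................................................
............................................................
............................................................
............................................................
............................................................
```

View pics/crop1.png

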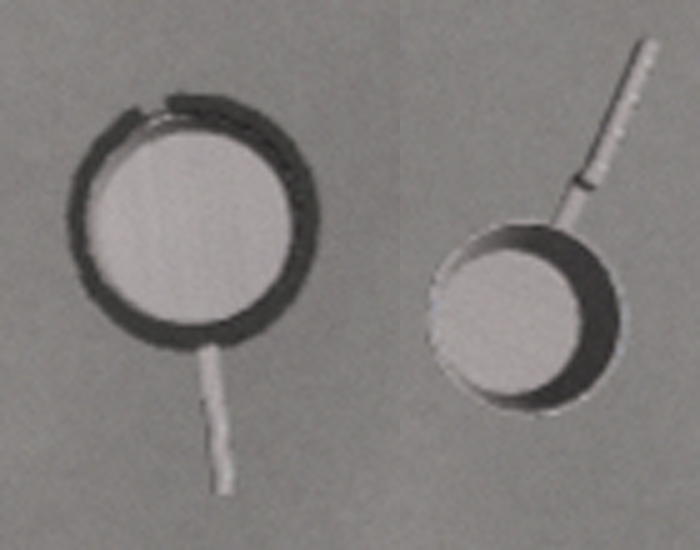

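The crop shows the collar circle centred at crop (193,222), the notch at crop (154,110) on the upper left, and the big handle running (208,348) to (222,492). The medium rim centre is at crop (525,316), with its grip running (585,185) to (650,40).

Run:
```python
from h import *
import pickle
np.set_printoptions(precision=4,suppress=True)
f=pickle.load(open('top0.pkl','rb'))
P=lambda u,v,z,ox=265: onz(f,ox+(u+.5)/5-.5,145+(v+.5)/5-.5,z)[:2]
ang=lambda d:np.arctan2(d[1],d[0])
b=P(193,222,.056);n=P(154,110,.056);h0=P(208,348,.05);h1=P(222,488,.08)
print('big',b,'notch',ang(n-b),'bigx',ang(b-h1))
m=P(525-400,316,.048,380);g0=P(590-400,178,.066,380);g1=P(650-400,42,.066,380)
print('med',m,ang(g1-m),ang(g1-g0),np.linalg.norm(g1-m))
s=onz(f,222,216.5,.056)[:2];g1=onz(f,196.8,157,.078)[:2];g0=onz(f,206,180,.078)[:2]
print('small',s,ang(g1-s),ang(g1-g0),np.linalg.norm(g1-s))
```

```text
big [0.5106 0.0264] notch 0.3555169998478638 bigx 0.12964253655141136
med [ 0.4648 -0.259 ] -0.404552354125873 -0.41270758012672304 0.16744696518123445
small [0.4297 0.2476] 0.4131554227355473 0.41498091389309255 0.1744463201742813
```

```bash
cat >> h.py <<'E'
def go(x,y,z,yaw,s=None):
    """jog numbers (shift, turn) to reach TCP x,y,z pointing down with tool yaw"""
    s=s or arm.get_state(); R0=R.from_euler('xyz',s['ee_rot']); Rt=R.from_euler('xyz',[np.pi,0,yaw])
    d=R0.inv().apply(np.array([x,y,z])-s['eef_pos'])/.25; r=(R0.inv()*Rt).as_rotvec()/(np.pi/4)
    print('d',np.round(d,4),'r',np.round(r,4),'rows',round(np.linalg.norm(d)*5,1),round(np.linalg.norm(r)*45/8.59,1))
E
python3 -c "
from h import *
go(.40,.33,.27,-.425);go(.52,.03,.27,-.425)"
```

```text
d [ 0.9138  0.8364 -0.1758] r [ 0.0018 -0.0002  0.0002] rows 6.3 0.0
d [ 1.8458  1.7318 -0.1744] r [ 0.0018 -0.0002  0.0002] rows 12.7 0.0
```

>>> jog_arm(
  steps=[
    [[0, 0.914, 0.836, -0.18, 0, 0, 0], [0, 0.914, 0.836, -0.18, 0, 0, 0], [0, 0.914, 0.836, -0.18, 0, 0, 0], [0, 0.914, 0.836, -0.18, 0, 0, 0], [0, 0.914, 0.836, -0.18, 0, 0, 0], [0, 0.914, 0.836, -0.18, 0, 0, 0], [0, 0.914, 0.836, -0.18, 0, 0, 0]],
  ],
)

```text
t: 0.8
eef_pos: [0.4012, 0.3268, 0.2726]
ee_rot: [-3.141, -0.0, -0.427]
force: [-0.2, 0.3, -0.3]
width: 0.0874
gripper_force: 0.0
```

>>> jog_arm(
  steps=[
    [[0, 0.93, 0.896, 0, 0, 0, 0], [0, 0.93, 0.896, 0, 0, 0, 0], [0, 0.93, 0.896, 0, 0, 0, 0], [0, 0.93, 0.896, 0, 0, 0, 0], [0, 0.93, 0.896, 0, 0, 0, 0], [0, 0.93, 0.896, 0, 0, 0, 0], [0, 0.93, 0.896, 0, 0, 0, 0], [0, 0.93, 0.896, 0, 0, 0, 0]],
  ],
)

```text
t: 1.6
eef_pos: [0.5203, 0.028, 0.2709]
ee_rot: [3.14, 0.001, -0.428]
force: [-0.3, -0.4, -0.8]
width: 0.0876
gripper_force: 0.0
```

Run:
```python
from h import *
import pickle
np.set_printoptions(precision=4,suppress=True)
f=grab('wrist','w1.png');pickle.dump(f,open('w1.pkl','wb'))
s=arm.get_state();print(s['t'],s['eef_pos'],s['ee_rot'],f['vfov'])
for p in [(.5106,.0264,.056),(.4648,-.259,.048),(.4297,.2476,.056)]: print(proj(f,p,True))
go(.52,-.15,.25,-.41);go(.5565,-.299,.15,-.41)
```

```text
1.65 [0.5199 0.0292 0.2709] [ 3.1408  0.001  -0.4278] 65.70646984690485
[317.3682 177.2288]
[513.6871 126.3921]
[205.2111 286.083 ]
d [0.2979 0.6521 0.0837] r [ 0.001   0.0013 -0.0227] rows 3.6 0.1
d [0.6784 1.1335 0.4838] r [ 0.001   0.0013 -0.0227] rows 7.0 0.1
```

View pics/w1.png

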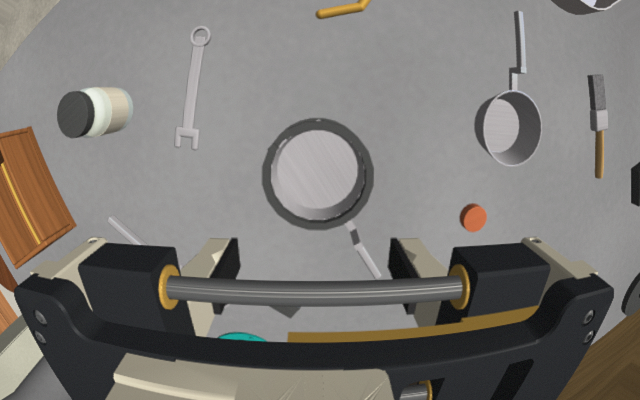

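The wrist view shows the collar circle centred near (318,174), the notch near its top at about (318,121), the medium pan at (508,128), and the small pan partly hidden.

```bash
cat >> h.py <<'E'
def circ(P):
    A=np.c_[2*P,np.ones(len(P))]; x=np.linalg.lstsq(A,(P**2).sum(1),rcond=None)[0]; return x[:2],np.sqrt(x[2]+x[:2]@x[:2])
E
python3 - <<'E'
from h import *
import pickle
np.set_printoptions(precision=4,suppress=True)
f=pickle.load(open('w1.pkl','rb'));c=f['color']
g=c.max(2)
b=np.array([.5106,.0264])
# angular profile about current centre: first dark pixel coming inward
for it in range(3):
    out=[];inn=[]
    for a in np.arange(-1.6,2.2,.03):
        d=np.array([np.cos(a),np.sin(a)])
        rs=np.arange(.054,.082,.0005); uv=[proj(f,[*(b+r*d),.056],True) for r in rs]
        v=cv2.remap(g,np.float32([uv])[:,:,0],np.float32([uv])[:,:,1],cv2.INTER_LINEAR)[0].astype(int)
        k=np.argmin(np.diff(v[::-1][2:])+np.diff(v[::-1][1:-1])); out.append((a,rs[::-1][k+2],v.max(),np.median(v[14:30])))
    o=np.array(out); ok=(abs(o[:,1]-.07)<.006)
    P=b+o[ok,1:2]*np.c_[np.cos(o[ok,0]),np.sin(o[ok,0])]; b,r=circ(P); print(b,r,ok.sum())
res=[]
for a in np.arange(-.6,1.0,.02):
    uv=np.float32([proj(f,[*(b+r*np.array([np.cos(a),np.sin(a)])),.056],True) for r in (.063,.065,.067)])
    res.append((round(a,2),int(cv2.remap(g,uv[None,:,0],uv[None,:,1],cv2.INTER_LINEAR).mean())))
print(res)
cv2.imwrite('pics/c2.png',cv2.resize(c[105:240,250:390],None,fx=4,fy=4,interpolation=cv2.INTER_CUBIC)[:,:,::-1])
E
```

```text
[0.512  0.0259] 0.07052912815515862 126
[0.5121 0.0259] 0.07043799867756104 126
[0.5121 0.0259] 0.0704288695457231 126
[(np.float64(-0.6), 79), (np.float64(-0.58), 79), (np.float64(-0.56), 80), (np.float64(-0.54), 80), (np.float64(-0.52), 79), (np.float64(-0.5), 78), (np.float64(-0.48), 80), (np.float64(-0.46), 81), (np.float64(-0.44), 81), (np.float64(-0.42), 81), (np.float64(-0.4), 79), (np.float64(-0.38), 78), (np.float64(-0.36), 78), (np.float64(-0.34), 78), (np.float64(-0.32), 79), (np.float64(-0.3), 78), (np.float64(-0.28), 79), (np.float64(-0.26), 79), (np.float64(-0.24), 79), (np.float64(-0.22), 79), (np.float64(-0.2), 79), (np.float64(-0.18), 79), (np.float64(-0.16), 80), (np.float64(-0.14), 80), (np.float64(-0.12), 78), (np.float64(-0.1), 79), (np.float64(-0.08), 78), (np.float64(-0.06), 78), (np.float64(-0.04), 79), (np.float64(-0.02), 77), (np.float64(0.0), 79), (np.float64(0.02), 79), (np.float64(0.04), 78), (np.float64(0.06), 78), (np.float64(0.08), 78), (np.float64(0.1), 79), (np.float64(0.12), 82), (np.float64(0.14), 82), (np.float64(0.16), 82), (np.float64(0.18), 81)
[... 253 characters left out ...]
.4), 79), (np.float64(0.42), 80), (np.float64(0.44), 79), (np.float64(0.46), 77), (np.float64(0.48), 74), (np.float64(0.5), 77), (np.float64(0.52), 81), (np.float64(0.54), 82), (np.float64(0.56), 80), (np.float64(0.58), 82), (np.float64(0.6), 82), (np.float64(0.62), 80), (np.float64(0.64), 80), (np.float64(0.66), 79), (np.float64(0.68), 79), (np.float64(0.7), 79), (np.float64(0.72), 80), (np.float64(0.74), 80), (np.float64(0.76), 81), (np.float64(0.78), 80), (np.float64(0.8), 80), (np.float64(0.82), 80), (np.float64(0.84), 80), (np.float64(0.86), 79), (np.float64(0.88), 79), (np.float64(0.9), 78), (np.float64(0.92), 79), (np.float64(0.94), 78), (np.float64(0.96), 78), (np.float64(0.98), 78)]
```

View pics/c2.png

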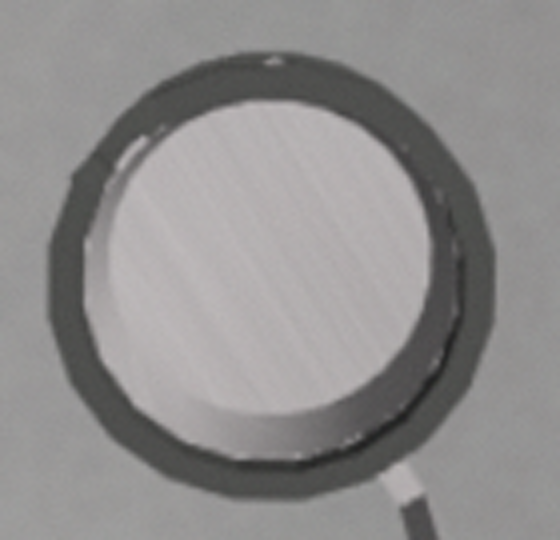

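>>> jog_arm(
  steps=[
    [[0, 0.68, 0.99, 0.3, 0, 0, -0.023], [0, 0.68, 0.99, 0.3, 0, 0, -0.023], [0, 0.68, 0.99, 0.3, 0, 0, -0.023], [0, 0.68, 0.99, 0.3, 0, 0, -0.023], [0, 0.68, 0.99, 0.3, 0, 0, -0.023], [0, 0.68, 0.99, 0.3, 0, 0, -0.023], [0, 0.68, 0.99, 0.3, 0, 0, -0.023]],
  ],
)

```text
t: 2.35
eef_pos: [0.5723, -0.2677, 0.1938]
ee_rot: [3.141, 0.003, -0.409]
force: [-0.5, 0.5, 0.6]
width: 0.0878
gripper_force: 0.0
```

The crop shows the big handle at the lower right. There is a faint notch step on the collar at the upper left, around crop (75-150, 90-175). I'll measure the notch in the top view and grab a close view of the medium pan.

Run:
```python
from h import *
import pickle
np.set_printoptions(precision=4,suppress=True)
def prof(f,b,fish,zs,A,rr):
    g=f['color'].max(2)
    for z in zs:
        row=[]
        for a in A:
            uv=np.float32([proj(f,[*(b+r*np.array([np.cos(a),np.sin(a)])),z],fish) for r in rr])
            row.append(int(cv2.remap(g,uv[None,:,0],uv[None,:,1],cv2.INTER_CUBIC).mean()))
        print(z,row)
A=np.arange(.1,.66,.03);print(A)
f=pickle.load(open('top0.pkl','rb'))
prof(f,np.array([.5106,.0264]),False,[.056],A,(.064,.066,.068))
w=pickle.load(open('w1.pkl','rb'))
for r in (.061,.064,.067,.0695,.071): prof(w,np.array([.5121,.0259]),True,[.056],A,(r,))
f=grab('wrist','w2.png');pickle.dump(f,open('w2.pkl','wb'));c=f['color']
s=arm.get_state();print(s['t'],s['eef_pos'],s['ee_rot'],proj(f,(.4648,-.259,.048),True),proj(f,(.6185,-.326,.066),True))
b=w['color'][105:240,250:390].astype(float);b=cv2.resize(np.clip((b-60)*4,0,255).astype(np.uint8)[:70,:90],None,fx=5,fy=5,interpolation=cv2.INTER_CUBIC)
out=np.zeros((400,790,3),np.uint8);out[:350,:340]=b[:350,:340];out[:,340:]=c[:,90:540]
cv2.imwrite('pics/c3.png',out[:,:,::-1])
```

```text
[0.1  0.13 0.16 0.19 0.22 0.25 0.28 0.31 0.34 0.37 0.4  0.43 0.46 0.49
 0.52 0.55 0.58 0.61 0.64]
0.056 [58, 58, 57, 55, 64, 87, 106, 107, 108, 108, 111, 98, 78, 63, 59, 61, 59, 60, 59]
0.056 [80, 80, 81, 83, 81, 92, 130, 137, 140, 138, 124, 117, 111, 81, 81, 83, 79, 80, 80]
0.056 [79, 80, 81, 81, 82, 81, 80, 79, 79, 80, 79, 77, 77, 74, 82, 81, 82, 81, 80]
0.056 [78, 85, 81, 79, 83, 81, 81, 80, 80, 79, 80, 80, 75, 72, 81, 80, 81, 82, 79]
0.056 [76, 84, 88, 98, 101, 102, 107, 112, 120, 131, 139, 138, 144, 137, 141, 125, 113, 88, 110]
0.056 [124, 122, 133, 142, 150, 150, 154, 151, 150, 153, 153, 153, 155, 153, 155, 156, 151, 140, 140]
2.4 [ 0.5724 -0.2671  0.194 ] [ 3.1406  0.0034 -0.4092] [343.4783 271.7672] [350.9729 121.8629]
```

View pics/c3.png

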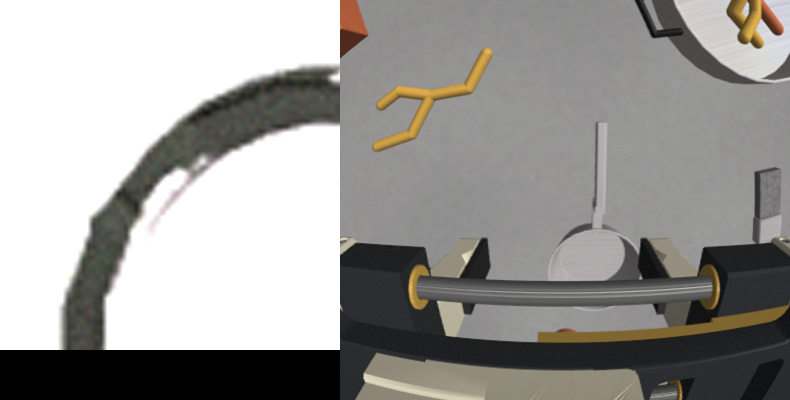

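The notch is centred at about 0.355 rad in both views. The medium pan sits where predicted, with its rim centre at composite (594,272) and grip tip at (601,122). Next I'll grasp it about 100 mm out.

```bash
python3 -c "
from h import *
go(.5566,-.2987,.10,-.408);go(.5566,-.2987,.041,-.408)"
```

```text
d [-0.0064  0.1406  0.3763] r [ 0.0012  0.0043 -0.0015] rows 2.0 0.0
d [-0.0056  0.1404  0.6123] r [ 0.0012  0.0043 -0.0015] rows 3.1 0.0
```

>>> jog_arm(
  steps=[
    [[0, -0.006, 0.14, 0.376, 0.001, 0.004, 0], [0, -0.006, 0.14, 0.376, 0.001, 0.004, 0], [0, -0.006, 0.14, 0.376, 0.001, 0.004, 0], [0, -0.006, 0.14, 0.5, 0.001, 0.004, 0], [0, -0.006, 0.14, 0.612, 0.001, 0.004, 0], [0, -0.006, 0.14, 0.612, 0.001, 0.004, 0], [0, -0.006, 0.14, 0.612, 0.001, 0.004, 0]],
  ],
)

```text
t: 3.1
eef_pos: [0.5587, -0.2958, 0.0451]
ee_rot: [-3.141, -0.004, -0.405]
force: [0.7, 0.3, 0.1]
width: 0.0878
gripper_force: 0.0
```

>>> jog_arm(
  steps=[
    [[255, 0, 0, 0, 0, 0, 0], [255, 0, 0, 0, 0, 0, 0], [255, 0, 0, 0, 0, 0, 0], [255, 0, 0, 0, 0, 0, 0], [255, 0, 0, 0, 0, 0, 0], [255, 0, 0, 0, 0, 0, 0], [255, 0, 0, 0, 0, 0, 0], [255, 0, 0, 0, 0, 0, 0]],
  ],
  newtons=40,
)

```text
t: 3.9
eef_pos: [0.5574, -0.2967, 0.0435]
ee_rot: [-3.141, -0.003, -0.407]
force: [0.4, 0.4, -0.4]
width: 0.0294
gripper_force: 0.0
```

>>> jog_arm(
  steps=[
    [[255, 0, 0, 0, 0, 0, 0], [255, 0, 0, 0, 0, 0, 0], [255, 0, 0, 0, 0, 0, 0], [255, 0, 0, 0, 0, 0, 0], [255, 0, 0, 0, 0, 0, 0], [255, 0, 0, 0, 0, 0, 0]],
  ],
)

```text
t: 4.5
eef_pos: [0.5574, -0.2966, 0.0435]
ee_rot: [-3.141, -0.003, -0.407]
force: [-0.4, 0.8, -0.4]
width: 0.0096
gripper_force: 39.9
```

>>> jog_arm(
  steps=[
    [[255, 0, 0, -0.05, 0, 0, 0], [255, 0, 0, -0.1, 0, 0, 0], [255, 0, 0, -0.2, 0, 0, 0], [255, 0, 0, -0.3, 0, 0, 0], [255, 0, 0, -0.4, 0, 0, 0], [255, 0, 0, -0.4, 0, 0, 0], [255, 0, 0, -0.4, 0, 0, 0]],
  ],
)

```text
t: 5.2
eef_pos: [0.5576, -0.2966, 0.1452]
ee_rot: [-3.14, -0.006, -0.407]
force: [-0.3, -0.3, -1.7]
width: 0.0098
gripper_force: 39.9
```

Run:
```python
from h import *
import pickle
np.set_printoptions(precision=4,suppress=True)
f=grab('wrist','w3.png');pickle.dump(f,open('w3.pkl','wb'))
t=grab('scene');s=arm.get_state();print(s['t'],s['eef_pos'],s['ee_rot'],s['force'],s['moment'])
uv=proj(t,(.4648,-.259,.14));print(uv);u,v=map(int,uv)
c=cv2.resize(t['color'][v-50:v+50,u-50:u+50],(400,400),interpolation=cv2.INTER_CUBIC)
cv2.imwrite('pics/c4.png',np.hstack([c,f['color'][:,140:540]])[:,:,::-1])
go(.5113+.0937,.0262+.0348,.152,.355)
go(.56,-.12,.152,0)
```

```text
5.3 [ 0.5566 -0.2964  0.1432] [-3.1406 -0.0024 -0.4069] [ 0.6464 -0.6821 -1.9537] [-0.0477 -0.0955 -0.0012]
[264.4113 236.2447]
d [-0.3878 -1.3894 -0.0346] r [-0.     -0.0033 -0.9701] rows 7.2 5.1
d [-0.2666 -0.6533 -0.0351] r [-0.0006 -0.0032 -0.5181] rows 3.5 2.7
```

View pics/c4.png

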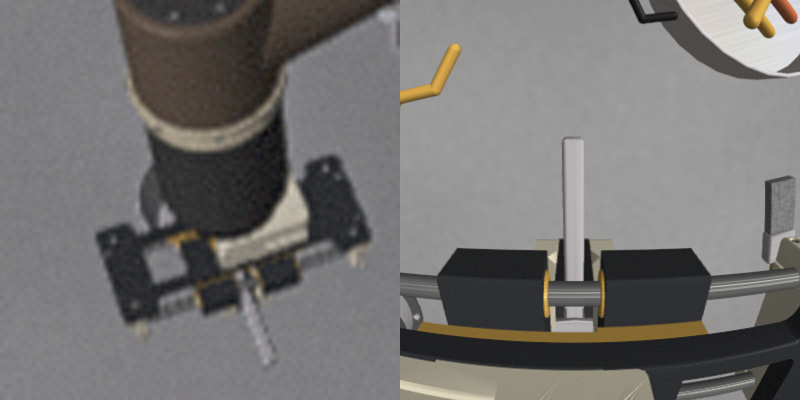

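The wrist view shows the grip held centrally, with its tip at wrist pixel (312,138). I'll check that against the projection to see if the pan droops.

Run:
```python
from h import *
import pickle
np.set_printoptions(precision=4,suppress=True)
f=pickle.load(open('w3.pkl','rb'))
a=-.407;p=np.array([.5566,-.2964,0]);d=np.array([np.cos(a),np.sin(a),0])
for dz in (0,.003,.006,.012): print(dz,proj(f,p+.0701*d+[0,0,.1657+dz],True))
```

```text
0 [312.1744 133.9004]
0.003 [312.1283 134.5409]
0.006 [312.0801 135.2104]
0.012 [311.977  136.6438]
```

>>> jog_arm(
  steps=[
    [[255, -0.04, -0.1, -0.03, 0, 0, -0.08], [255, -0.1, -0.25, -0.035, 0, 0, -0.2], [255, -0.16, -0.4, -0.035, 0, 0, -0.32], [255, -0.21, -0.53, -0.035, 0, 0, -0.42], [255, -0.25, -0.62, -0.035, 0, 0, -0.49], [255, -0.267, -0.653, -0.035, 0, 0, -0.518], [255, -0.267, -0.653, -0.035, 0, 0, -0.518]],
  ],
)

```text
t: 6.0
eef_pos: [0.56, -0.1192, 0.1516]
ee_rot: [3.141, -0.002, 0.002]
force: [0.4, -0.3, -3.3]
width: 0.0093
gripper_force: 39.9
```

```bash
python3 -c "
from h import *
print(arm.get_state()['eef_pos'],arm.get_state()['ee_rot'])
go(.6050,.0609,.14,.355)"
```

```text
[ 0.55998119 -0.11921144  0.15163444] [ 3.14105236e+00 -1.91626730e-03  1.93703565e-03]
d [ 0.1814 -0.7201  0.0465] r [ 0.0011 -0.0023 -0.4495] rows 3.7 2.4
```

>>> jog_arm(
  steps=[
    [[255, 0.03, -0.12, 0.01, 0, 0, -0.08], [255, 0.08, -0.3, 0.02, 0, 0, -0.19], [255, 0.12, -0.47, 0.03, 0, 0, -0.3], [255, 0.15, -0.61, 0.04, 0, 0, -0.38], [255, 0.173, -0.69, 0.046, 0, -0.002, -0.43], [255, 0.181, -0.72, 0.046, 0.001, -0.002, -0.45], [255, 0.181, -0.72, 0.046, 0.001, -0.002, -0.45], [255, 0.181, -0.72, 0.046, 0.001, -0.002, -0.45]],
  ],
)

```text
t: 6.8
eef_pos: [0.6054, 0.0585, 0.1406]
ee_rot: [3.141, -0.001, 0.352]
force: [-0.0, -1.6, -1.5]
width: 0.0092
gripper_force: 39.9
```

Run:
```python
from h import *
np.set_printoptions(precision=4,suppress=True)
import pickle
t=grab('scene');s=arm.get_state();print(s['eef_pos'],s['ee_rot'],s['force'],s['moment'])
f=grab('top');pickle.dump(f,open('top1.pkl','wb'))
g=lambda f,x,y,z,n:(lambda q:cv2.resize(f['color'][q[1]-n:q[1]+n,q[0]-n:q[0]+n],(400,400),interpolation=cv2.INTER_CUBIC))(proj(f,(x,y,z)).astype(int))
cv2.imwrite('pics/c5.png',np.hstack([g(t,.5113,.0262,.1,50),g(f,.5113,.0262,.1,50)])[:,:,::-1])
go(.6050,.0609,.0635,.355)
```

```text
[0.6053 0.0583 0.1407] [ 3.141  -0.0008  0.3514] [ 0.2843  1.1237 -1.4765] [ 0.0021 -0.1034  0.0109]
d [ 0.0018 -0.0103  0.3093] r [ 0.0008 -0.0015 -0.0046] rows 1.5 0.0
```

View pics/c5.png

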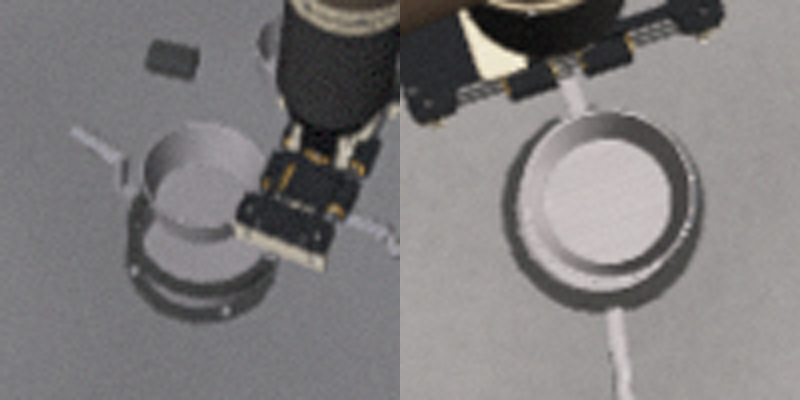

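The medium pan hangs over the big one and looks near level. Its rim centre in the right-hand crop is about (208,200), and the big handle is at the bottom.

Run:
```python
from h import *
import pickle
np.set_printoptions(precision=4,suppress=True)
f=pickle.load(open('top1.pkl','rb'))
q=proj(f,(.5113,.0262,.1)).astype(int)
P=lambda u,v:onz(f,q[0]-50+(u+.5)/4-.5,q[1]-50+(v+.5)/4-.5,.1452)
print(P(208.5,200),'l',P(117,200),'r',P(300,200),P(208,107),P(208,293))
for y in (.003,): print([.6053-.0999*np.cos(.3514),.0583-.0999*np.sin(.3514)])
```

```text
[0.5074 0.0216 0.1452] l [0.5061 0.0801 0.1452] r [ 0.5088 -0.0371  0.1452] [0.5677 0.0233 0.1452] [0.4478 0.0206 0.1452]
[np.float64(0.5115047156246837), np.float64(0.023913161980874918)]
```

```bash
python3 -c "
from h import *
go(.6062,.0617,.072,.355)"
```

```text
d [ 0.0074 -0.0116  0.2753] r [ 0.0008 -0.0015 -0.0046] rows 1.4 0.0
```

>>> jog_arm(
  steps=[
    [[255, 0.007, -0.012, 0.06, 0, -0.001, -0.005], [255, 0.007, -0.012, 0.12, 0, -0.001, -0.005], [255, 0.007, -0.012, 0.18, 0, -0.001, -0.005], [255, 0.007, -0.012, 0.23, 0, -0.001, -0.005], [255, 0.007, -0.012, 0.26, 0, -0.001, -0.005], [255, 0.007, -0.012, 0.275, 0, -0.001, -0.005], [255, 0.007, -0.012, 0.275, 0, -0.001, -0.005], [255, 0.007, -0.012, 0.275, 0, -0.001, -0.005]],
  ],
)

```text
t: 7.7
eef_pos: [0.6068, 0.0632, 0.0726]
ee_rot: [3.141, -0.001, 0.358]
force: [-0.3, -0.2, 0.0]
width: 0.0096
gripper_force: 39.9
```

```bash
python3 -c "
from h import *
s=arm.get_state();print(s['eef_pos'],s['ee_rot'],s['force'],s['moment'])
go(.6062,.0617,.0635,.355);go(.6062,.0617,.0555,.355)"
```

```text
[0.6067761  0.06321827 0.07258331] [ 3.14089336e+00 -1.48783180e-03  3.57541726e-01] [-0.32985825 -0.23540744  0.01200622] [-0.01132443 -0.20043696  0.01311281]
d [-0.0043  0.0049  0.0363] r [ 0.0009 -0.0019  0.0032] rows 0.2 0.0
d [-0.0044  0.0048  0.0683] r [ 0.0009 -0.0019  0.0032] rows 0.3 0.0
```

Run:
```python
from h import *
import pickle
np.set_printoptions(precision=4,suppress=True)
s=arm.get_state();print(s['eef_pos'],s['force'],s['moment'])
f=pickle.load(open('top1.pkl','rb'));t=grab('scene')
def px(f,u,v):
    q=proj(f,(.5113,.0262,.1)).astype(int); return q[0]-50+(u+.5)/4-.5,q[1]-50+(v+.5)/4-.5
o1,d1=ray(f,*px(f,208.5,200));o2,d2=ray(t,*px(t,207,183))
A=np.c_[d1,-d2];k=np.linalg.lstsq(A,o2-o1,rcond=None)[0];p1=o1+k[0]*d1;p2=o2+k[1]*d2;print(p1,p2)
q=proj(t,(.5113,.0262,.07)).astype(int)
a=cv2.resize(t['color'][q[1]-40:q[1]+40,q[0]-40:q[0]+40],(480,480),interpolation=cv2.INTER_CUBIC)
cv2.imwrite('pics/c6.png',a[:,:,::-1])
s=arm.get_state();print(s['t'],s['eef_pos'],s['force'],s['moment'])
```

```text
[0.6068 0.0632 0.0726] [-0.3299 -0.2354  0.012 ] [-0.0113 -0.2004  0.0131]
[0.509  0.0217 0.1315] [0.5123 0.0253 0.1319]
7.75 [0.6068 0.0633 0.0727] [ 1.3069 -0.1739 -1.4257] [ 0.0106 -0.0943 -0.0195]
```

The triangulated rim height suggests the pan droops slightly about the pinch. It should level as its far edge meets the floor. I'll lower gently and watch the force.

>>> jog_arm(
  steps=[
    [[255, -0.004, 0.005, 0.009, 0, -0.002, 0.003], [255, -0.004, 0.005, 0.018, 0, -0.002, 0.003], [255, -0.004, 0.005, 0.027, 0, -0.002, 0.003], [255, -0.004, 0.005, 0.036, 0, -0.002, 0.003], [255, -0.004, 0.005, 0.036, 0, -0.002, 0.003], [255, -0.004, 0.005, 0.036, 0, -0.002, 0.003]],
  ],
)

```text
t: 8.35
eef_pos: [0.6058, 0.0616, 0.0629]
ee_rot: [3.141, 0.001, 0.355]
force: [1.2, 0.1, -1.0]
width: 0.0096
gripper_force: 39.9
```

>>> jog_arm(
  steps=[
    [[255, 0, 0, 0.005, 0, 0, 0], [255, 0, 0, 0.01, 0, 0, 0], [255, 0, 0, 0.015, 0, 0, 0], [255, 0, 0, 0.02, 0, 0, 0], [255, 0, 0, 0.02, 0, 0, 0], [255, 0, 0, 0.02, 0, 0, 0]],
  ],
)

```text
t: 8.95
eef_pos: [0.6059, 0.0617, 0.058]
ee_rot: [3.141, 0.001, 0.355]
force: [0.8, -0.5, -2.4]
width: 0.0093
gripper_force: 39.9
```

```bash
python3 -c "
from h import *
s=arm.get_state();print(s['eef_pos'],s['ee_rot'],s['force'],s['moment'])
go(.6062,.0617,.0555,.355)"
```

```text
[0.60585025 0.06165303 0.05800099] [3.14100082e+00 9.96869227e-04 3.55169751e-01] [ 0.77059835 -0.52905404 -2.35610394] [-0.05886979 -0.16202082  0.00950171]
d [0.0014 0.0003 0.01  ] r [0.0008 0.0013 0.0002] rows 0.1 0.0
```

>>> jog_arm(
  steps=[
    [[255, 0, 0, 0.004, 0, 0, 0], [255, 0, 0, 0.008, 0, 0, 0], [255, 0, 0, 0.012, 0, 0, 0], [255, 0, 0, 0.012, 0, 0, 0], [255, 0, 0, 0.012, 0, 0, 0]],
  ],
)

```text
t: 9.45
eef_pos: [0.6061, 0.0617, 0.0553]
ee_rot: [3.141, 0.0, 0.355]
force: [0.5, 0.3, 1.5]
width: 0.0092
gripper_force: 39.9
```

Run:
```python
from h import *
import pickle
np.set_printoptions(precision=4,suppress=True)
s=arm.get_state();print(s['eef_pos'],s['ee_rot'],s['force'],s['moment'])
t=grab('scene');f=grab('top');pickle.dump((t,f),open('m.pkl','wb'))
g=lambda f,x,y,z,n:(lambda q:cv2.resize(f['color'][q[1]-n:q[1]+n,q[0]-n:q[0]+n],(400,400),interpolation=cv2.INTER_CUBIC))(proj(f,(x,y,z)).astype(int))
cv2.imwrite('pics/c7.png',np.hstack([g(t,.5113,.0262,.06,40),g(f,.5113,.0262,.06,40)])[:,:,::-1])
```

```text
[0.6061 0.0617 0.0553] [3.141  0.0005 0.3553] [0.4765 0.3368 1.4747] [ 0.079  -0.1615  0.0416]
```

View pics/c7.png

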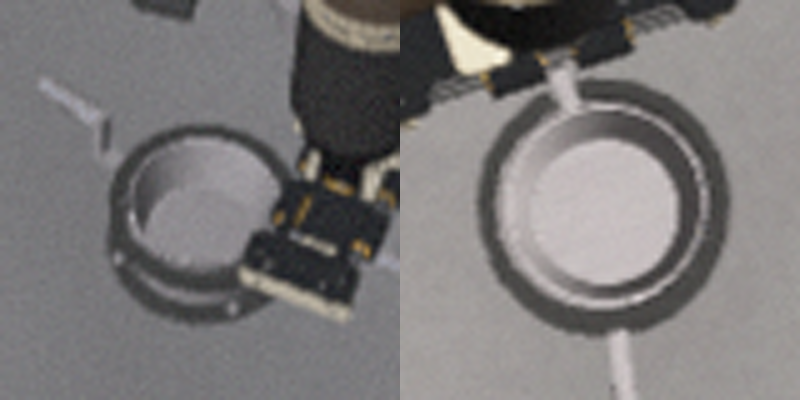

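The collar is centred at (604,208) and the pan rim at (604,206) in the right-hand crop, so they are concentric, with the shank in the notch. The height matches home and there is a light contact force, so I'll release.

>>> jog_arm(
  steps=[
    [[150, 0, 0, 0, 0, 0, 0], [150, 0, 0, 0, 0, 0, 0], [150, 0, 0, 0, 0, 0, 0], [150, 0, 0, 0, 0, 0, 0], [150, 0, 0, -0.08, 0, 0, 0], [100, 0, 0, -0.2, 0, 0, 0], [50, 0, 0, -0.4, 0, 0, 0], [0, 0, 0, -0.6, 0, 0, 0]],
  ],
)

```text
t: 10.35
eef_pos: [0.6053, 0.0615, 0.2061]
ee_rot: [3.141, 0.003, 0.355]
force: [1.8, 1.1, -0.5]
width: 0.0543
gripper_force: 0.0
```

Run:
```python
from h import *
s=arm.get_state();print(s['t'],s['eef_pos'],s['width'])
go(.50,.24,.24,.41);go(.54,.30,.21,.41)
```

```text
10.35 [0.60525304 0.06145775 0.2060685 ] 0.05434665559488665
d [-0.1468 -0.8159 -0.1359] r [ 0.0008  0.0037 -0.0699] rows 4.2 0.4
d [ 0.087  -0.9854 -0.0167] r [ 0.0008  0.0037 -0.0699] rows 4.9 0.4
```

>>> jog_arm(
  steps=[
    [[0, 0.05, -0.96, 0.02, 0, 0.004, -0.07], [0, 0.05, -0.96, 0.02, 0, 0.004, -0.07], [0, 0.05, -0.96, 0.02, 0, 0.004, -0.07], [0, 0.05, -0.96, 0.02, 0, 0.004, -0.07], [0, 0.05, -0.96, 0.02, 0, 0.004, -0.07], [0, 0.05, -0.96, 0.02, 0, 0.004, -0.07], [0, 0.05, -0.96, 0.02, 0, 0.004, -0.07]],
  ],
)

```text
t: 11.05
eef_pos: [0.5336, 0.2921, 0.1996]
ee_rot: [3.141, -0.002, 0.412]
force: [-0.0, -0.4, 0.5]
width: 0.0877
gripper_force: 0.0
```

Run:
```python
from h import *
import pickle
np.set_printoptions(precision=4,suppress=True)
w=grab('wrist');s=arm.get_state();print(s['t'],s['eef_pos'],s['ee_rot'])
f=pickle.load(open('top0.pkl','rb'))
S=np.array([.4297,.2476]);tip=S+.18*np.array([np.cos(.414),np.sin(.414)])
q=proj(w,[*tip,.078],True);qc=proj(w,[*S,.056],True);print('tip',q,'c',qc)
# where's the grip in the wrist image: bright steel along rows
c=w['color'];g=c.max(2).astype(int)
for r in range(int(q[1])-8,int(q[1])+60,6):
    row=g[r,int(q[0])-25:int(q[0])+25]; bg=np.median(row); k=np.where(abs(row-bg)>14)[0]; print(r,bg,(k.min()+int(q[0])-25,k.max()+int(q[0])-25,len(k)) if len(k) else None)
x=cv2.resize(f['color'][190:240,195:245],(400,400),interpolation=cv2.INTER_CUBIC)
cv2.imwrite('pics/c8.png',np.hstack([x,c[:400,120:520]])[:,:,::-1])
go(.5322,.2927,.12,.414);go(.5322,.2927,.053,.414)
```

```text
11.1 [0.5339 0.2911 0.1997] [ 3.1407 -0.0016  0.4109]
tip [311.9105 120.5409] c [312.6647 281.5089]
112 156.0 None
118 156.0 None
124 155.5 (np.int64(304), np.int64(312), 9)
130 156.5 (np.int64(303), np.int64(314), 11)
136 157.5 (np.int64(303), np.int64(313), 10)
142 157.0 (np.int64(303), np.int64(313), 10)
148 157.0 (np.int64(303), np.int64(314), 11)
154 156.0 (np.int64(303), np.int64(314), 11)
160 157.0 (np.int64(304), np.int64(314), 10)
166 158.0 (np.int64(304), np.int64(314), 10)
172 158.0 (np.int64(304), np.int64(315), 11)
178 158.0 (np.int64(304), np.int64(315), 11)
d [-0.0043 -0.0089  0.3187] r [ 0.0011 -0.002  -0.0039] rows 1.6 0.0
d [-0.0048 -0.0091  0.5867] r [ 0.0011 -0.002  -0.0039] rows 2.9 0.0
```

View pics/c8.png

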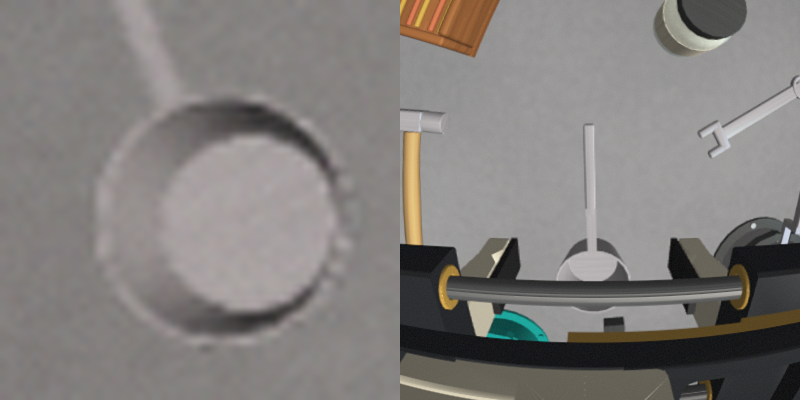

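The small pan's rim centre is at crop (222,220), which is top pixel (222.3,217.1). In the wrist view its handle tip is at (308,123) and its rim centre is at x≈313, so the handle angle is about 0.428. Next I'll grasp it.

```bash
python3 -c "
from h import *
go(.5304,.2930,.053,.428)"
```

```text
d [-0.0109 -0.0131  0.5867] r [ 0.0011 -0.002  -0.0218] rows 2.9 0.1
```

>>> jog_arm(
  steps=[
    [[0, -0.011, -0.013, 0.2, 0.001, -0.002, -0.022], [0, -0.011, -0.013, 0.35, 0.001, -0.002, -0.022], [0, -0.011, -0.013, 0.45, 0.001, -0.002, -0.022], [0, -0.011, -0.013, 0.53, 0.001, -0.002, -0.022], [0, -0.011, -0.013, 0.587, 0.001, -0.002, -0.022], [0, -0.011, -0.013, 0.587, 0.001, -0.002, -0.022], [0, -0.011, -0.013, 0.587, 0.001, -0.002, -0.022]],
  ],
)

```text
t: 11.8
eef_pos: [0.5313, 0.2922, 0.0535]
ee_rot: [3.141, -0.0, 0.426]
force: [0.2, 0.2, -0.9]
width: 0.0876
gripper_force: 0.0
```

>>> jog_arm(
  steps=[
    [[255, 0, 0, 0, 0, 0, 0], [255, 0, 0, 0, 0, 0, 0], [255, 0, 0, 0, 0, 0, 0], [255, 0, 0, 0, 0, 0, 0], [255, 0, 0, 0, 0, 0, 0], [255, 0, 0, 0, 0, 0, 0], [255, 0, 0, 0, 0, 0, 0], [255, 0, 0, 0, 0, 0, 0]],
  ],
  newtons=60,
)

```text
t: 12.6
eef_pos: [0.5307, 0.2931, 0.0531]
ee_rot: [-3.141, -0.001, 0.427]
force: [-0.2, 0.9, 0.1]
width: 0.0294
gripper_force: 0.0
```

>>> jog_arm(
  steps=[
    [[255, 0, 0, 0, 0, 0, 0], [255, 0, 0, 0, 0, 0, 0], [255, 0, 0, 0, 0, 0, 0], [255, 0, 0, 0, 0, 0, 0], [255, 0, 0, 0, 0, 0, 0], [255, 0, 0, 0, 0, 0, 0]],
  ],
)

```text
t: 13.2
eef_pos: [0.5307, 0.2931, 0.0532]
ee_rot: [-3.141, -0.001, 0.427]
force: [-0.3, 0.6, -0.3]
width: 0.0091
gripper_force: 60.0
```

>>> jog_arm(
  steps=[
    [[255, 0, 0, -0.05, 0, 0, 0], [255, 0, 0, -0.1, 0, 0, 0], [255, 0, 0, -0.2, 0, 0, 0], [255, 0, 0, -0.3, 0, 0, 0], [255, 0, 0, -0.4, 0, 0, 0], [255, 0, 0, -0.48, 0, 0, 0], [255, 0, 0, -0.5, 0, 0, 0], [255, 0, 0, -0.5, 0, 0, 0]],
  ],
)

```text
t: 14.0
eef_pos: [0.5309, 0.2933, 0.1795]
ee_rot: [-3.14, -0.003, 0.427]
force: [-0.4, 0.1, -1.4]
width: 0.0093
gripper_force: 60.0
```

```bash
python3 -c "
from h import *
go(.545,.17,.2,-.16)"
```

```text
d [-0.153   0.4721 -0.0829] r [-0.0026 -0.0032  0.7478] rows 2.5 3.9
```

>>> jog_arm(
  steps=[
    [[255, -0.02, 0.05, -0.06, 0, 0, 0.09], [255, -0.05, 0.16, -0.08, 0, 0, 0.25], [255, -0.08, 0.26, -0.08, 0, 0, 0.41], [255, -0.11, 0.35, -0.08, 0, 0, 0.56], [255, -0.14, 0.43, -0.08, -0.001, -0.003, 0.68], [255, -0.153, 0.472, -0.08, -0.002, -0.003, 0.748], [255, -0.153, 0.472, -0.08, -0.002, -0.003, 0.748]],
  ],
)

```text
t: 14.7
eef_pos: [0.5441, 0.1681, 0.1968]
ee_rot: [3.138, 0.003, -0.163]
force: [-0.0, 1.0, -1.5]
width: 0.0093
gripper_force: 60.0
```

```bash
python3 -c "
from h import *
go(.545,.04,.2,-.75)"
```

```text
d [ 0.0865  0.505  -0.0114] r [0.0051 0.0027 0.7474] rows 2.6 3.9
```

>>> jog_arm(
  steps=[
    [[255, 0.01, 0.07, -0.01, 0, 0, 0.1], [255, 0.03, 0.18, -0.01, 0, 0, 0.26], [255, 0.05, 0.29, -0.01, 0, 0, 0.42], [255, 0.065, 0.38, -0.01, 0.003, 0.002, 0.57], [255, 0.08, 0.46, -0.01, 0.005, 0.003, 0.68], [255, 0.087, 0.505, -0.01, 0.005, 0.003, 0.747], [255, 0.087, 0.505, -0.01, 0.005, 0.003, 0.747]],
  ],
)

```text
t: 15.4
eef_pos: [0.5456, 0.0408, 0.1999]
ee_rot: [-3.141, -0.0, -0.748]
force: [0.5, -0.5, -2.1]
width: 0.0095
gripper_force: 60.0
```

```bash
python3 -c "
from h import *
go(.5418,-.0817,.18,-1.3)"
```

```text
d [0.3223 0.3696 0.0793] r [-1.00e-03  1.00e-04  7.03e-01] rows 2.5 3.7
```

>>> jog_arm(
  steps=[
    [[255, 0.04, 0.05, 0, 0, 0, 0.1], [255, 0.11, 0.13, 0.02, 0, 0, 0.25], [255, 0.18, 0.21, 0.04, 0, 0, 0.4], [255, 0.24, 0.28, 0.06, 0, 0, 0.53], [255, 0.29, 0.335, 0.07, 0, 0, 0.64], [255, 0.322, 0.37, 0.079, 0, 0, 0.703], [255, 0.322, 0.37, 0.079, 0, 0, 0.703], [255, 0.322, 0.37, 0.079, 0, 0, 0.703]],
  ],
)

```text
t: 16.2
eef_pos: [0.5425, -0.0804, 0.1806]
ee_rot: [-3.14, 0.001, -1.297]
force: [-0.3, -0.0, -0.8]
width: 0.0095
gripper_force: 60.0
```

Run:
```python
from h import *
import pickle
np.set_printoptions(precision=4,suppress=True)
f=grab('top');t=grab('scene');pickle.dump((f,t),open('s1.pkl','wb'))
s=arm.get_state();print(s['t'],s['eef_pos'],s['ee_rot'],s['force'],s['moment'])
g=lambda f,x,y,z,n:(lambda q:cv2.resize(f['color'][q[1]-n:q[1]+n,q[0]-n:q[0]+n],(400,400),interpolation=cv2.INTER_CUBIC))(proj(f,(x,y,z)).astype(int))
cv2.imwrite('pics/c9.png',np.hstack([g(t,.5113,.0262,.15,50),g(f,.5113,.0262,.15,50)])[:,:,::-1])
```

```text
16.3 [ 0.5426 -0.0801  0.1809] [-3.1391  0.0005 -1.2966] [-0.2185  0.5725 -1.2263] [-0.1207 -0.0407 -0.0195]
```

View pics/c9.png

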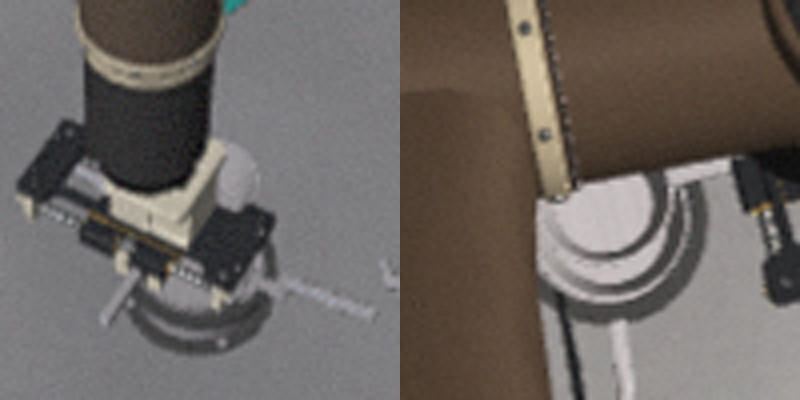

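The small pan hangs over the nest. In the right-hand crop its rim's right edge is near (672,195) and its lower edge near (600,258), with the medium and big pans undisturbed below.

Run:
```python
from h import *
import pickle
np.set_printoptions(precision=1,suppress=True)
f,t=pickle.load(open('s1.pkl','rb'))
q=proj(f,(.5113,.0262,.15)).astype(int)
for droop in (0,.1,.15):
  c=np.array([.5426,-.0801])-.1123*np.array([np.cos(-1.2966),np.sin(-1.2966)]);z=.1837-.112*droop
  P=[(proj(f,(c[0]+.044*np.cos(a),c[1]+.044*np.sin(a),z+.044*droop*np.cos(a+1.2966)))-q+50)*4+[400,0] for a in np.linspace(0,6.28,60)];P=np.array(P)
  print(droop,'right',P[:,0].max(),'bottom',P[:,1].max(), P[P[:,1].argmax()])
np.set_printoptions(precision=4,suppress=True);print(c)
go(.5418,-.0817,.09,-1.3)
```

```text
0 right 671.6814804122414 bottom 266.7053259134011 [602.7 266.7]
0.1 right 671.3170840276266 bottom 268.20812649635354 [602.9 268.2]
0.15 right 671.1367248727688 bottom 268.94637881967867 [602.9 268.9]
[0.5122 0.028 ]
d [0.0055 0.0058 0.3636] r [-0.0032  0.0006  0.0043] rows 1.8 0.0
```

>>> jog_arm(
  steps=[
    [[255, 0.005, 0.006, 0.06, -0.003, 0, 0.004], [255, 0.005, 0.006, 0.13, -0.003, 0, 0.004], [255, 0.005, 0.006, 0.2, -0.003, 0, 0.004], [255, 0.005, 0.006, 0.26, -0.003, 0, 0.004], [255, 0.005, 0.006, 0.31, -0.003, 0, 0.004], [255, 0.005, 0.006, 0.345, -0.003, 0, 0.004], [255, 0.005, 0.006, 0.363, -0.003, 0, 0.004], [255, 0.005, 0.006, 0.363, -0.003, 0, 0.004]],
  ],
)

```text
t: 17.1
eef_pos: [0.5414, -0.0823, 0.0898]
ee_rot: [3.141, 0.0, -1.302]
force: [1.0, 0.5, -1.8]
width: 0.0096
gripper_force: 60.0
```

```bash
python3 -c "
from h import *
s=arm.get_state();print(s['eef_pos'],s['force'],s['moment'])
go(.5418,-.0817,.0695,-1.3)"
```

```text
[ 0.54137687 -0.08229665  0.08980253] [ 0.96461532  0.54716053 -1.79286365] [-0.11617348 -0.09766285 -0.03966571]
d [-0.0018 -0.0023  0.0812] r [ 0.0008  0.0006 -0.0022] rows 0.4 0.0
```

>>> jog_arm(
  steps=[
    [[255, -0.002, -0.002, 0.015, 0.001, 0, -0.002], [255, -0.002, -0.002, 0.03, 0.001, 0, -0.002], [255, -0.002, -0.002, 0.045, 0.001, 0, -0.002], [255, -0.002, -0.002, 0.057, 0.001, 0, -0.002], [255, -0.002, -0.002, 0.057, 0.001, 0, -0.002], [255, -0.002, -0.002, 0.057, 0.001, 0, -0.002]],
  ],
)

```text
t: 17.7
eef_pos: [0.5418, -0.0818, 0.0759]
ee_rot: [-3.141, 0.0, -1.301]
force: [-0.1, 0.1, -2.1]
width: 0.0093
gripper_force: 60.0
```

>>> jog_arm(
  steps=[
    [[255, 0, 0, 0.004, 0, 0, 0], [255, 0, 0, 0.009, 0, 0, 0], [255, 0, 0, 0.014, 0, 0, 0], [255, 0, 0, 0.019, 0, 0, 0], [255, 0, 0, 0.023, 0, 0, 0], [255, 0, 0, 0.023, 0, 0, 0], [255, 0, 0, 0.023, 0, 0, 0]],
  ],
)

```text
t: 18.4
eef_pos: [0.5418, -0.0818, 0.0701]
ee_rot: [-3.141, 0.0, -1.301]
force: [-0.2, 0.4, -1.5]
width: 0.0095
gripper_force: 60.0
```

```bash
python3 -c "
from h import *
s=arm.get_state();print(s['eef_pos'],s['force'],s['moment'])
go(.5418,-.0817,.0692,-1.3)"
```

```text
[ 0.54181636 -0.08175303  0.07010338] [-0.20664166  0.411269   -1.51557682] [-0.08517815 -0.03768869 -0.02802437]
d [-0.0002  0.      0.0036] r [-0.0009  0.0006 -0.0007] rows 0.0 0.0
```

>>> jog_arm(
  steps=[
    [[255, 0, 0, 0.002, 0, 0, 0], [255, 0, 0, 0.004, 0, 0, 0], [255, 0, 0, 0.005, 0, 0, 0], [255, 0, 0, 0.005, 0, 0, 0], [255, 0, 0, 0.005, 0, 0, 0]],
  ],
)

```text
t: 18.9
eef_pos: [0.542, -0.0818, 0.0691]
ee_rot: [-3.14, 0.0, -1.3]
force: [-0.1, -1.6, 0.0]
width: 0.0093
gripper_force: 60.0
```

>>> jog_arm(
  steps=[
    [[255, 0, 0, 0.001, 0, 0, 0], [255, 0, 0, 0.002, 0, 0, 0], [255, 0, 0, 0.002, 0, 0, 0], [255, 0, 0, 0.002, 0, 0, 0]],
  ],
)

```text
t: 19.3
eef_pos: [0.5422, -0.082, 0.0687]
ee_rot: [-3.14, -0.0, -1.3]
force: [0.4, -3.7, 3.8]
width: 0.0093
gripper_force: 60.0
```

It is seated with a light contact force, so I'll release, retreat and check.

>>> jog_arm(
  steps=[
    [[150, 0, 0, 0, 0, 0, 0], [150, 0, 0, 0, 0, 0, 0], [150, 0, 0, 0, 0, 0, 0], [150, 0, 0, 0, 0, 0, 0], [150, 0, 0, -0.08, 0, 0, 0], [120, 0, 0, -0.2, 0, 0, 0], [100, 0, 0, -0.4, 0, 0, 0], [100, 0, 0, -0.6, 0, 0, 0]],
  ],
)

```text
t: 20.1
eef_pos: [0.5409, -0.0818, 0.2194]
ee_rot: [3.14, 0.001, -1.3]
force: [1.7, 0.2, 0.8]
width: 0.0516
gripper_force: 0.0
```

>>> jog_arm(
  steps=[
    [[50, 0.5, -0.3, -0.2, 0, 0, 0], [50, 0.8, -0.3, -0.2, 0, 0, 0], [50, 0.9, -0.3, -0.2, 0, 0, 0], [50, 0.9, -0.3, -0.2, 0, 0, 0], [50, 0.9, -0.3, -0.2, 0, 0, 0], [50, 0.9, -0.3, -0.2, 0, 0, 0], [50, 0.9, -0.3, -0.2, 0, 0, 0], [50, 0.9, -0.3, -0.2, 0, 0, 0]],
  ],
)

```text
t: 20.9
eef_pos: [0.6736, -0.278, 0.2678]
ee_rot: [-3.142, 0.001, -1.3]
force: [-0.5, 0.1, 0.0]
width: 0.0705
gripper_force: 0.0
```

Run:
```python
from h import *
import pickle
np.set_printoptions(precision=4,suppress=True)
f=grab('top','end_top.png');t=grab('scene','end_scene.png')
s=arm.get_state();print(s['t'],s['eef_pos'])
f0=pickle.load(open('top0.pkl','rb'))
g=f['color'].max(2)
q=proj(f,(.511,.026,.06)).astype(int);print(q)
for r in g[q[1]-32:q[1]+32,q[0]-32:q[0]+72]: print(''.join(' .:-=+*#%@'[min(9,max(0,(int(x)-50)//14))] for x in r))
d=cv2.absdiff(f['color'],f0['color']).max(2)
n,l,st,ce=cv2.connectedComponentsWithStats((d>30).astype(np.uint8))
print([(list(map(int,st[i])),ce[i].round()) for i in range(1,n) if st[i,4]>40])
```

```text
21.0 [ 0.6738 -0.2776  0.2687]
[303 188]
@%%%%%%%@%%%%%%%%%%*@@@@%%%%%%%%%%%%%%%%%%%%%%%%%%%%%%%-  -#=              .....:::::::::::::::---------
%@%%%%%%%%%%%%%%%@%*%@@@@%%%%%%%%%%%%%%%%%%%%%%%%%%%%%#-  =#-              .....:::::::::::::::---------
%%%%%%%%%%%%%%%%%%%%%@@@@%%%%%%%%%%%%%%%%%%%%%%%%%%%%%*.  +#:             .......::::::::::::-::-:------
%%@%%%%%%%%%%%%%%%%%@@@@@@%%%%%%%%%%%%%%%%%%%%%%%%%%%%*.  +*.             ......::::::::::::::::----:---
%%%%%%%%%%%%%%%%%%%%#%@@%%%%%%%%%%%%#%%%%%%%%%%%%%%%%%+   *=             ....:.:::::::::::::::-:--------
%%%%%%%%%%%%@@%%%%%%%*=+#%%%%%%%%%%%%%%%%%%%%%%%%%%#%%=  .*=             .....:...:::::::::::---:-------
%%%%%%%%%%%%%%%%%%%%%#%@@@%%%%%%%%%%%%%%%%%%#%%%%%%%%%=  -+:              .....::::::::::::::::--:------
%%%%%%%%%%%%%%%%%%%%%@@@@@@##++*########%%%%%%%%%%%%%%-  -+:             .....::::::::::::-::::---------
%%%%%%%%%%%%%%%%%%%%%%@@@@@=::::::::--=+*#%%%%%%%#%%%#-  +=             .....:.:::::::::::::--::--------
%%%%%%%%%%%%%%%%%%%%%#%@@@@=.:::::::::.:-+*#%%%%%%%%%*:  +=               .....:::::::::::::-::---------
%%%@%%%%%
[... 5152 characters left out ...]
%%%%%%%%%%%%#++*+#@@@@%###%#%##%-                  .....::::::::::----------------=-----
%@%%%%%%%%%%%%%%%%%%%%%%%%%#%%%%%@@@@@%%%%%%%%#*:                 .....:::::::::-----:--:-------------==
%%%%%%%%%%%%%%%%%%%%%%%%%%%%%%%#%%@@@@%%%%%%%%#*:                  .....::::::-::---::----------------==
@%%%%%%%%%%%%%%%%%%%%%%%%%%%%%%%%%@@@@%%%#%##%#+.                 ......::::::::::----:----------------=
%%%%%%%%%%%%%%%%%%%%%%%%%%%%%%%%#%@@@@%#%##%%#%=                    ....::::::::--:---------------=-=---
[([0, 0, 640, 400, 227534], array([305., 197.])), ([630, 286, 10, 49, 426], array([635., 308.])), ([599, 304, 5, 16, 43], array([601., 311.])), ([286, 384, 48, 16, 513], array([310., 393.]))]
```

```bash
python3 -c "
from h import *
print(arm.job_done())"
```

```text
the job is handed in; nothing more can be done
None
```

I handed in the job at about 21 s: contact heights and the last overhead image put the medium pan home in the large one with its handle in the notch, and the small pan home inside it, its handle about 1.65 rad from each of the others; I didn't measure level directly, and the arm shadowed part of that last image.

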